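# Seat a handle blank on the boring fixture's hidden stop and lock it

## Robot

A 7-joint arm with a two-finger parallel gripper is mounted at the origin on the work surface. World frame = base frame: x ahead of the robot, y to its left, z up, the work surface at z = 0. Lengths are in mm, angles in rad, forces in N, time in s.
With the tool pointing down it reaches from about 425 to 825 mm from the base axis. Payload 3.6 kg.
Tool frame: the origin (TCP) lies on the centre line of the jaws, within the pads' length; the fingertips stand r.tip_extent ahead of it and the grasp point (between the pads) lies 5 mm behind it (r.tip_extent is the distance from the TCP to the fingertips, in mm); z points along the fingers, y is the line along which they close (so a half turn about z gives the same grasp; the last joint's range is limited). The gripper opens to 85 mm and grips with 20 to 120 N. Pads are 22 mm wide; open, the fingers measure 114 mm over their backs; the gripper's body (76 mm by 85 mm) begins 54 mm behind the grasp point. The pads swing forward as they close: fully open they stand 13 mm farther back than shut.
Start: joints at [1.246, 0.615, -0.013, 1.423, 0.008, 1.103, -0.04], TCP at [190.733, -621.357, 245.297] pointing down, gripper open.
Joint ranges: [-3.12, 3.12], [-0.3, 2.06], [-1.34, 1.32], [0.26, 2.42], [-1.36, 4.5], [0.01, 1.98], [-2.84, 2.84]. Speed limits (rad/s): [2.79, 2.79, 3.14, 3.14, 3.14, 3.14, 3.14].

## Interface

Orientations are given as a rotation vector (axis times angle).
In Python, from cell import sensors, viewer, order, r gives the robot as it stands. The module is installed in compiled form; this text tells all that it offers.
- The arm moves only by the tool carry_out, never from a script. Its argument "rows" is a list of rows, each a list of 3 entries, a list of its own where there are three numbers: the turn, a rotation vector about the tool's x, y, z in rad, then the shift along the tool's x, y, z in m, then the opening, from 0 (shut) to 1 (fully open). A call has 1 to 10 rows; each row is the pose to reach, as a shift and turn from the pose commanded when the call began, along the tool's axes at that moment; what a row does not reach only later rows make up. A row lasts 1/10 s, in which the tool goes at most 50 mm and 8.59 degrees, less where a joint would pass 70% of its speed; a pose out of reach is approached as far as the arm can. A call with a gripper value outside its range is refused whole. The fingers move at their own pace and stop on an object; "force" is the grip in N (left out, the last holds). Time passes only in rows, so rows that repeat a pose let the fingers close. It gives the time, the measured TCP pose, the force, the opening and the grip force at its end, in the units of the state.
- sensors.get_obs(): the state, without advancing time (a new reading comes with each control period).
- viewer.get_image(name): name is "scene" or "side" or "wrist"; returns the picture (420x560x3 uint8, red, green, blue); there is no depth.
- viewer.camera_info(name): a dict with "intrinsics" (3x3 intrinsics, pixels), "eye" and "orientation" of the camera in the world; the wrist camera has in their place "hand_eye" (4x4, takes a point from camera to tool coordinates, whose origin is the TCP and whose axes are the flange's). Camera axes: x right, y up, looking along -z (the intrinsics and any distortion apply to the point x, -y, -z); pixel columns grow to the right and rows downward; lengths in mm; the calibration is good to about 2 mm. A picture is of the moment at which its call begins: read the wrist's pose just before it. camera_info takes no time and is no camera call.
- order.close_job(): hands the job in; it is judged then, once.
The state is a dict: "time_s": time; "joint_pos": joint angles; "qd": joint speeds; "joint_efforts": joint torques, N m; "tool_pos": TCP position; "eef_rot": TCP orientation; "force": force on the tool from outside, world axes, zero at the start; "torque": the same for the moment, N m; "opening": opening from 0.0 (shut) to 1.0 (fully open); "finger_force": force on a finger pad.
Only numpy, scipy, OpenCV 4.12 (cv2) and the standard library are available. Lean on these libraries where they do the work, as an engineer would, in place of code of your own. Each camera call takes 0.05 s, during which the arm holds its last target. There are 200 camera calls.

## Task

Slide the wooden handle blank along its channel into the guard of the boring fixture until you feel it come up solid against the stop hidden inside, fully home. Then throw the clamp lever over from its free notch so that it stands in the middle of the locked notch (the one on the guard's side), leaving the blank home and the loose things round about where they are.

Things in the scene. Friction and masses are not known exactly. Their poses are not given: they have to be found in the camera images.
- fixture: Boring fixture fixed to the bench: steel bed, top 20 mm above the bench, x -150 to 210 mm, y +-60; two guide rails on it, tops at 32 mm, 40 mm apart inside; grey guard, green motor behind it. Origin: at bench height, on the channel's centre line, below the guard's mouth. x runs along the channel into the guard, z up. The stop is out of sight in the guard, its place differs each time.
- mouth (a point): Channel floor (20 mm above the bench) at the guard's open mouth, on the centre line. Guard: 112 mm wide inside, roof 110 to 114 mm above the bench, front edge at the mouth; above it the front slopes back at 45 degrees up to 170 mm high. A home blank's near end is from 12 mm outside the mouth to 16 mm inside: a vertical gripper fouls the guard first.
- blank: Square wooden handle blank, 170 mm long (its x axis, along the channel, +x end inside the guard), 36 x 36 mm, 0.13 to 0.25 kg, loose, lying on the bed between the rails; its -x end sticks out of the guard. Origin at the centre of its underside.
- stop_pin (a joint): The sprung pin on the hidden stop, m: 0 = out, nothing there; 0.006 = pressed right in against solid metal by a blank that is fully home. Its spring is far too weak to feel (under 0.5 N).
- lever (a joint): Clamp lever beside the channel, rad: 0 = free notch (leaning 0.5 rad away from the guard), 1.0 = middle of the locked notch (leaning 0.5 rad towards the guard); it can be thrown too far, to 1.2. It swings about an axis along the fixture's y and stays where it is left; moving it takes about 2 N at the knob.
- lever_knob (a point): Centre of the lever's black ball knob, 28 mm across, 92 mm from the pivot; stem 10 mm thick.
- lever_pivot (a point): The lever's pivot, at x -95, y -105, z 45 mm in the fixture's frame. A notched aluminium quadrant plate, 5 mm thick, stands beside the lever, its middle 14 mm away on the -y side, up to 105 mm above the bench. A pin on the lever sits in its notches, 0.24 rad wide; the locked one has raised lips.
- glue: Bystander: white glue bottle, 52 mm across, 120 mm high. Origin at the centre of its underside.
- spool: Bystander: copper-coloured spool standing on end, 64 mm across, 40 mm high. Origin at the centre of its underside.
- offcut: Bystander: dark wooden offcut 60 x 45 x 30 mm. Origin at the centre of its underside.
Things that resemble listed ones, but are neither listed nor needed, are in the scene too. What is shaped like the blank but black is not meant.

How it is judged:
By the outcome, as a careful person would: the job done as asked, in the order asked, and still so for the second after the job is handed in, with the robot touching nothing.
It also fails if it takes over 45 s, if anything falls off the work surface, if the arm or the gripper's body presses on something with over 40 N, if the wrist force passes 120 N, or if a joint passes its speed limit or range.

## Working session

There is one attempt and no reset: what is moved stays moved. The work goes in short steps, Python scripts to look and compute and a tool call to move; the robot and the scene stay as the last step left them, time stands still between calls to the robot, and variables do not carry over. Pictures are saved under pics/ and viewed, at most 10 in all, crops included, and the job is handed in when it is done.

Besides the shell and the picture viewer there is one more tool, called as name(argument=value, ...), one argument or row to a line, values as JSON. carry_out: Moves the arm, as the interface text tells. Its arguments: {"type":"object","properties":{"rows":{"type":"array","items":{"type":"array"}},"force":{"type":"number"}},"required":["rows"]}

```bash
mkdir -p pics; python3 - <<'E'
from cell import sensors, viewer, order, r
import cv2,numpy as np
a=viewer.get_image("scene");b=viewer.get_image("side")
cv2.imwrite("pics/scene.png",a[:,:,::-1]);cv2.imwrite("pics/side.png",b[:,:,::-1])
np.set_printoptions(precision=4,suppress=True)
for n in("scene","side","wrist"):print(viewer.camera_info(n))
o=sensors.get_obs();print(o,r.tip_extent)
E
```

```text
{'intrinsics': array([[380.36  ,   0.    , 274.8013],
       [  0.    , 380.36  , 204.777 ],
       [  0.    ,   0.    ,   1.    ]]), 'eye': array([ 718.8722, -268.4523,  975.4079]), 'orientation': array([0.301 , 0.1474, 0.9581])}
{'intrinsics': array([[422.3512,   0.    , 281.8314],
       [  0.    , 422.3512, 207.8322],
       [  0.    ,   0.    ,   1.    ]]), 'eye': array([ 674.8014, -677.7931,  804.2984]), 'orientation': array([0.7068, 0.1158, 0.326 ])}
{'intrinsics': array([[315.6039,   0.    , 282.5994],
       [  0.    , 315.6039, 204.3515],
       [  0.    ,   0.    ,   1.    ]]), 'hand_eye': array([[   0.0004,    0.9521,    0.3058,   78.3359],
       [   1.    ,   -0.0003,   -0.0004,    0.9463],
       [  -0.0002,    0.3058,   -0.9521, -131.1951],
       [   0.    ,    0.    ,    0.    ,    1.    ]])}
{'time_s': 0.1, 'joint_pos': array([ 1.2465,  0.6158, -0.0126,  1.4248,  0.0081,  1.1034, -0.0404]), 'qd': array([ 0.0004, -0.0021, -0.0014, -0.0046, -0.0006,  0.0002, -0.0001]), 'joint_efforts': array([  0.001 , -47.0383,   0.26  , -17.157 ,   0.0101,   0.0059,
        -0.    ]), 'tool_pos': array([ 190.5315, -620.7422,  244.2495]), 'eef_rot': array([-3.1045, -0.4658,  0.0006]), 'force': array([-0.0557,  0.3706, -0.7476]), 'torque': array([ 0.005 , -0.0052, -0.0204]), 'finger_force': 0.0, 'opening': 1.0000566942084868} 14.0
```

View pics/scene.png

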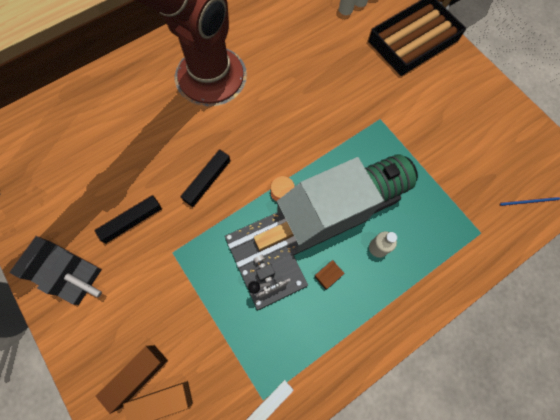

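View pics/side.png

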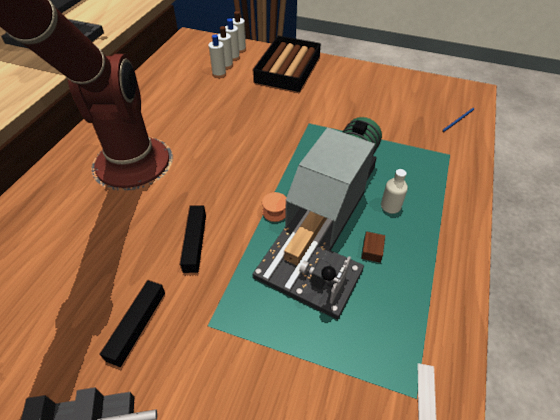

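The scene shows the fixture with the tan blank at about scene (272,236) / side (300,245). The lever knob, a black ball, is at scene (254,287) / side (328,273). Things that could be taken for the blank are the black bars at scene (128,219) and (206,178), and the wood in the tray at (415,35). I choose the tan one between the rails, and check it close up.

```bash
cat > h.py <<'E'
import numpy as np,cv2
from scipy.spatial.transform import Rotation as R
from cell import sensors, viewer, order, r
np.set_printoptions(precision=3,suppress=True)
def ray(n,uv):
    i=viewer.camera_info(n);K=i['intrinsics'];p=np.linalg.inv(K)@[uv[0],uv[1],1]
    return np.array(i['eye']),R.from_rotvec(i['orientation']).as_matrix()@[p[0],-p[1],-p[2]]
def onz(n,uv,z):
    e,d=ray(n,uv);return e+d*(z-e[2])/d[2]
def tri(u1,u2):
    e1,d1=ray("scene",u1);e2,d2=ray("side",u2)
    s=np.linalg.lstsq(np.c_[d1,-d2],e2-e1,rcond=None)[0]
    a,b=e1+s[0]*d1,e2+s[1]*d2;return (a+b)/2,np.linalg.norm(a-b)
E
python3 - <<'E'
from h import *
a=cv2.imread("pics/scene.png");b=cv2.imread("pics/side.png")
A=cv2.resize(a[195:315,215:335],None,fx=3.3,fy=4.9*3.3/4.9,interpolation=3)
B=cv2.resize(b[200:320,245:365],None,fx=3.3,fy=3.3,interpolation=3)
cv2.imwrite("pics/c1.png",np.hstack([A,B]))
print(tri((254,287),(328,273)))
for n,u in(("scene",(272,236)),("side",(300,245))):print(onz(n,u,56))
E
```

```text
(array([ 619.45 , -246.687,  125.818]), np.float64(2.0555455916588756))
[ 534.269 -139.218   56.   ]
[ 536.321 -153.865   56.   ]
```

View pics/c1.png

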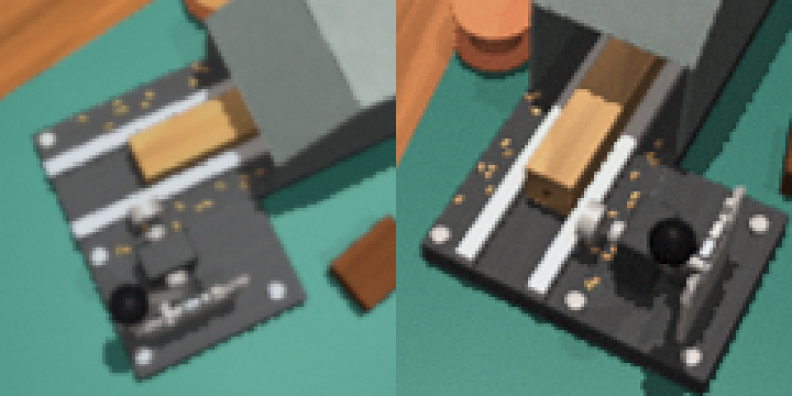

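The crop shows the tan blank between the white rails. Its near-end top corners are at scene (254.4,236.5) and (259.8,249.5). The knob is at scene (254,287), standing over the quadrant.

```bash
python3 - <<'E'
from h import *
L=lambda x,y:(x/3.3+215-.35,y/3.3+195-.35)
S=lambda x,y:((x-396)/3.3+245-.35,y/3.3+200-.35)
ang=lambda a,b:np.degrees(np.arctan2(*(b-a)[1::-1]))
c=lambda f,n,p,q,z:ang(onz(n,f(*p),z),onz(n,f(*q),z))
print("blank edges",c(L,"scene",(130,137),(232,88),56),c(L,"scene",(148,180),(250,137),56),c(S,"side",(527,172),(575,92),56),c(S,"side",(578,185),(622,100),56))
print("rails",c(L,"scene",(40,160),(198,92),32),c(L,"scene",(83,237),(235,170),32),c(S,"side",(457,248),(550,110),32),c(S,"side",(528,280),(618,138),32))
print("end corners",tri(L(130,137),S(527,172)),tri(L(148,180),S(578,185)))
print("rail ends z32",onz("scene",L(48,168),32),onz("side",S(467,255),32),onz("scene",L(78,230),32),onz("side",S(538,286),32))
# green mat... tan mask
E
```

```text
blank edges 81.84927501963891 78.6758889297758 82.9412931599021 84.83344968835932
rails 79.50046718091437 79.45640474363567 80.60823995623684 80.23466497226681
end corners (array([ 507.332, -175.05 ,   45.316]), np.float64(0.7948955512500749)) (array([ 545.177, -183.712,   60.482]), np.float64(0.21114499771553485))
rail ends z32 [ 488.573 -238.765   32.   ] [ 489.762 -240.218   32.   ] [ 541.434 -245.743   32.   ] [ 540.018 -246.389   32.   ]
```

```bash
cat >> h.py <<'E'
YAW=np.radians(80);u=np.array([np.cos(YAW),np.sin(YAW),0]);v=np.array([-u[1],u[0],0]);O=np.array([540.,-92.5,0])
def fx(p): d=np.asarray(p)-O;return np.array([d@u,d@v,d[2]])
def wr(p): return O+p[0]*u+p[1]*v+np.array([0,0,p[2]])
def goal(tip,tilt,yoff=0):
    "tip centre in fixture mm, tilt deg -> turn, shift (m) in present tool axes"
    t=np.radians(tilt);Z=np.array([0,0,1.]);z=np.sin(t)*u-np.cos(t)*Z;y=-v;x=np.cross(y,z)
    T=np.c_[x,y,z];o=sensors.get_obs();C=R.from_rotvec(o['eef_rot']).as_matrix()
    p=wr(tip)-r.tip_extent*z
    print("turn",R.from_matrix(C.T@T).as_rotvec(),"shift",C.T@(p-o['tool_pos'])/1000)
def st():
    o=sensors.get_obs();C=R.from_rotvec(o['eef_rot']).as_matrix()
    print("t",o['time_s'],"tip fx",fx(o['tool_pos']+14*C[:,2]),"F fx",np.array([o['force']@u,o['force']@v,o['force'][2]]),"open",o['opening'],"tilt",np.degrees(np.arccos(-C[2,2])),"J",o['joint_pos'])
E
python3 - <<'E'
from h import *
L=lambda x,y:(x/3.3+215-.35,y/3.3+195-.35)
S=lambda x,y:((x-396)/3.3+245-.35,y/3.3+200-.35)
p,e=tri(L(145,210),S(592,222));print("pad",fx(p),e)
st();goal((-130,0,170),0);goal((-130,0,150),45)
E
```

```text
pad [-99.218 -37.305  43.427] 0.15664374161378597
t 0.1 tip fx [-580.873  252.446  230.25 ] F fx [ 0.355  0.119 -0.748] open 1.0000566942084868 tilt 0.1337336552950026 J [ 1.247  0.616 -0.013  1.425  0.008  1.103 -0.04 ]
turn [-0.002 -0.001 -1.098] shift [ 0.43  -0.287  0.061]
turn [ 0.428  0.702 -1.04 ] shift [ 0.425 -0.278  0.085]
```

carry_out(
  rows=[
    [[0,0,-0.15],[0.05,-0.03,0.0],1],
    [[0,0,-0.3],[0.09,-0.06,0.0],1],
    [[0,0,-0.45],[0.13,-0.09,0.0],1],
    [[0,0,-0.6],[0.17,-0.12,0.0],1],
    [[0,0,-0.75],[0.21,-0.15,0.0],1],
    [[0,0,-0.85],[0.25,-0.18,0.0],1],
    [[0,0,-0.95],[0.29,-0.21,0.0],1],
    [[0,0,-1.05],[0.34,-0.24,0.02],1],
    [[0,0,-1.1],[0.38,-0.27,0.03],1],
    [[0,0,-1.1],[0.43,-0.287,0.04],1],
  ],
)

```text
time_s: 1.1
tool_pos: [499.8, -233.7, 209.2]
eef_rot: [-2.403, -2.021, 0.002]
force: [1.1, -1.0, 0.1]
opening: 1.001
finger_force: 0.0
```

```bash
python3 - <<'E'
from h import *
st();goal((-125,0,160),0);goal((-130,0,130),40)
cv2.imwrite("pics/w1.png",viewer.get_image("wrist")[:,:,::-1])
E
```

```text
t 1.1 tip fx [-145.994   15.137  195.197] F fx [-0.816 -1.253  0.135] open 1.0009024165221374 tilt 0.13221908403928648 J [ 0.622  0.522 -0.341  1.751  0.213  0.907  0.018]
turn [-0.002 -0.     0.003] shift [0.021 0.015 0.035]
turn [-0.003  0.698  0.002] shift [0.007 0.015 0.068]
```

View pics/w1.png

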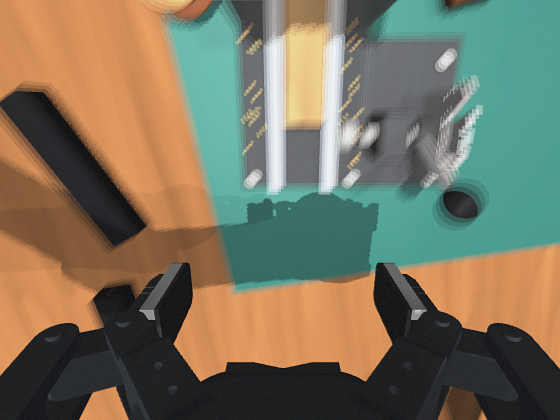

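The wrist view is blurred by motion, but the rails are upright in the picture (columns ~275 and ~329). The blank is between them with its near end at about (305,128), and the knob is at (460,205).

carry_out(
  rows=[
    [[0,0.1,0],[0.0,0.01,0.01],0.5],
    [[0,0.2,0],[0.0,0.015,0.02],0],
    [[0,0.3,0],[0.0,0.015,0.03],0],
    [[0,0.45,0],[0.0,0.015,0.04],0],
    [[0,0.58,0],[0.0,0.015,0.05],0],
    [[0,0.7,0],[0.005,0.015,0.06],0],
    [[0,0.7,0],[0.005,0.015,0.06],0],
    [[0,0.7,0],[0.005,0.015,0.06],0],
    [[0,0.7,0],[0.005,0.015,0.06],0],
    [[0,0.7,0],[0.005,0.015,0.06],0],
  ],
  force=60,
)

```text
time_s: 2.15
tool_pos: [516.8, -231.7, 152.1]
eef_rot: [-1.987, -1.678, -0.726]
force: [-0.1, 0.0, -0.1]
opening: 0.004
finger_force: 0.0
```

```bash
python3 - <<'E'
from h import *
st()
cv2.imwrite("pics/w2.png",viewer.get_image("wrist")[:,:,::-1])
goal((-115,0,37),40)
E
```

```text
t 2.15 tip fx [-132.137   -1.35   141.392] F fx [-0.008  0.131 -0.083] open 0.00405558218755163 tilt 39.978420659222834 J [ 1.034  0.861 -0.644  1.604 -0.204  1.057  0.471]
turn [-0.001  0.     0.005] shift [-0.054 -0.001  0.091]
```

View pics/w2.png

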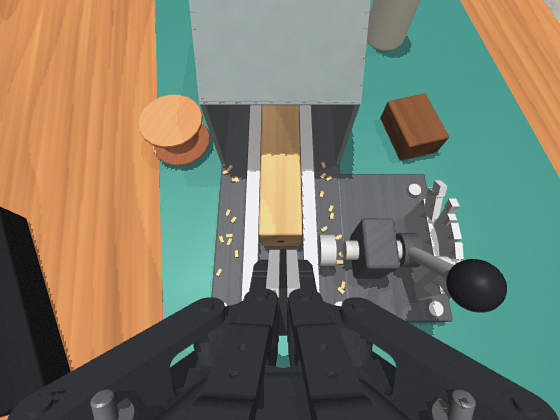

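The tilted view is sharp. The blank's near top edge is at row 235 (columns 260–302), the mouth edge at row 103, and the knob at (477,286). The closed fingertips are near (283,262).

```bash
cat >> h.py <<'E'
def wz(uv,z,o=None):
    "wrist pixel -> fixture point at height z"
    o=o or sensors.get_obs();i=viewer.camera_info("wrist");H=np.array(i['hand_eye']);C=R.from_rotvec(o['eef_rot']).as_matrix()
    p=np.linalg.inv(i['intrinsics'])@[uv[0],uv[1],1];d=C@H[:3,:3]@[p[0],-p[1],-p[2]];e=np.array(o['tool_pos'])+C@H[:3,3]
    return fx(e+d*(z-e[2])/d[2])
E
python3 - <<'E'
from h import *
for n,q,z in(("end L",(260,235),56),("end R",(302,235),56),("bl far L",(262,155),56),("bl far R",(299,155),56),("mouth",(281,103),112),("knob",(477,286),126),("railL end",(249,105),32),("railR",(311,105),32),("railLo L",(245,240),32),("railRo",(317,240),32)):print(n,wz(q,z))
E
```

```text
end L [-91.169  16.671  56.   ]
end R [-90.962 -17.521  56.   ]
bl far L [-16.079  17.278  56.   ]
bl far R [-15.847 -16.164  56.   ]
mouth [ -4.501   0.093 112.   ]
knob [-140.433 -108.688  126.   ]
railL end [59.632 34.75  32.   ]
railR [ 60.134 -31.274  32.   ]
railLo L [-88.706  31.58   32.   ]
railRo [-88.324 -32.326  32.   ]
```

carry_out(
  rows=[
    [[0,0,0.0],[-0.015,-0.001,0.025],0],
    [[0,0,0.0],[-0.03,-0.001,0.05],0],
    [[0,0,0.0],[-0.042,-0.001,0.07],0],
    [[0,0,0],[-0.05,-0.001,0.085],0],
    [[0,0,0],[-0.054,-0.001,0.091],0],
    [[0,0,0],[-0.054,-0.001,0.091],0],
    [[0,0,0],[-0.054,-0.001,0.091],0],
  ],
)

```text
time_s: 2.9
tool_pos: [518.5, -216.3, 46.7]
eef_rot: [-1.989, -1.673, -0.727]
force: [-0.2, 0.5, -0.4]
opening: 0.003
finger_force: 0.0
```

```bash
python3 - <<'E'
from h import *
st()
goal((-85,0,37),40);goal((-15,0,37),40)
E
```

```text
t 2.9 tip fx [-116.677   -0.299   36.022] F fx [ 0.448  0.269 -0.354] open 0.0029064937453285285 tilt 40.05099290944388 J [ 1.002  1.006 -0.613  1.667 -0.171  0.867  0.522]
turn [ 0.    -0.001  0.003] shift [ 0.025 -0.     0.02 ]
turn [ 0.    -0.001  0.003] shift [ 0.078 -0.     0.065]
```

carry_out(
  rows=[
    [[0,0,0],[0.0054,0,0.0045],0],
    [[0,0,0],[0.0107,0,0.009],0],
    [[0,0,0],[0.0161,0,0.0135],0],
    [[0,0,0],[0.0214,0,0.018],0],
    [[0,0,0],[0.0268,0,0.0225],0],
    [[0,0,0],[0.0322,0,0.027],0],
    [[0,0,0],[0.0375,0,0.0315],0],
    [[0,0,0],[0.0429,0,0.036],0],
    [[0,0,0],[0.0482,0,0.0405],0],
    [[0,0,0],[0.0536,0,0.045],0],
  ],
)

```text
time_s: 3.9
tool_pos: [529.8, -146.6, 45.7]
eef_rot: [-1.988, -1.671, -0.726]
force: [-0.3, -1.9, 1.3]
opening: -0.0
finger_force: 1.0
```

```bash
python3 - <<'E'
from h import *
st()
E
```

```text
t 3.9 tip fx [-46.049   0.674  34.951] F fx [-1.946 -0.017  1.275] open -0.000248056843435255 tilt 40.11202907712246 J [ 0.926  0.989 -0.639  1.764 -0.21   0.739  0.474]
```

carry_out(
  rows=[
    [[0,0,0],[0.0025,0,0.0018],0],
    [[0,0,0],[0.005,0,0.0035],0],
    [[0,0,0],[0.0075,0,0.005],0],
    [[0,0,0],[0.01,0,0.007],0],
    [[0,0,0],[0.0125,0,0.009],0],
    [[0,0,0],[0.0145,0,0.011],0],
    [[0,0,0],[0.0165,0,0.0125],0],
    [[0,0,0],[0.0185,0,0.014],0],
  ],
)

```text
time_s: 4.7
tool_pos: [533.7, -124.2, 46.9]
eef_rot: [-1.988, -1.671, -0.726]
force: [-0.1, -0.6, -0.1]
opening: 0.002
finger_force: 0.4
```

```bash
python3 - <<'E'
from h import *
st()
E
```

```text
t 4.7 tip fx [-23.303   0.725  36.153] F fx [-0.562 -0.027 -0.106] open 0.0015733154825881323 tilt 40.10674242509843 J [ 0.898  0.983 -0.648  1.79  -0.224  0.701  0.457]
```

carry_out(
  rows=[
    [[0,0,0],[0.001,0,0.0009],0],
    [[0,0,0],[0.002,0,0.0017],0],
    [[0,0,0],[0.003,0,0.0026],0],
    [[0,0,0],[0.004,0,0.0034],0],
  ],
)

```text
time_s: 5.1
tool_pos: [534.7, -119.3, 46.9]
eef_rot: [-1.989, -1.671, -0.726]
force: [0.1, -1.8, 0.3]
opening: 0.003
finger_force: 0.6
```

carry_out(
  rows=[
    [[0,0,0],[0.001,0,0.0009],0],
    [[0,0,0],[0.002,0,0.0017],0],
    [[0,0,0],[0.003,0,0.0026],0],
    [[0,0,0],[0.004,0,0.0034],0],
  ],
)

```text
time_s: 5.5
tool_pos: [535.6, -114.1, 46.9]
eef_rot: [-1.989, -1.671, -0.726]
force: [-0.5, -1.7, 1.0]
opening: -0.002
finger_force: 0.9
```

carry_out(
  rows=[
    [[0,0,0],[0.001,0,0.0009],0],
    [[0,0,0],[0.002,0,0.0017],0],
    [[0,0,0],[0.003,0,0.0026],0],
    [[0,0,0],[0.004,0,0.0034],0],
  ],
)

```text
time_s: 5.9
tool_pos: [536.6, -109.8, 46.8]
eef_rot: [-1.99, -1.671, -0.726]
force: [-2.9, -6.0, 3.8]
opening: -0.002
finger_force: 3.4
```

carry_out(
  rows=[
    [[0,0,0],[0.0008,0,0.0006],0],
    [[0,0,0],[0.0015,0,0.0013],0],
    [[0,0,0],[0.0015,0,0.0013],0],
  ],
)

```text
time_s: 6.2
tool_pos: [536.9, -109.5, 46.8]
eef_rot: [-1.993, -1.671, -0.725]
force: [-3.3, -7.2, 5.7]
opening: -0.001
finger_force: 4.1
```

carry_out(
  rows=[
    [[0,0,0],[0.0008,0,0.0006],0],
    [[0,0,0],[0.0015,0,0.0013],0],
    [[0,0,0],[0.0015,0,0.0013],0],
  ],
)

```text
time_s: 6.5
tool_pos: [537.4, -109.2, 46.7]
eef_rot: [-1.996, -1.672, -0.725]
force: [-4.8, -11.5, 8.4]
opening: 0.0
finger_force: 5.8
```

```bash
python3 - <<'E'
from h import *
st()
cv2.imwrite("pics/w3.png",viewer.get_image("wrist")[:,:,::-1])
E
```

```text
t 6.5 tip fx [-7.9   -0.358 35.971] F fx [-12.208   2.772   8.37 ] open 4.144844910318907e-05 tilt 39.8212524363927 J [ 0.876  0.978 -0.652  1.807 -0.234  0.669  0.443]
```

View pics/w3.png

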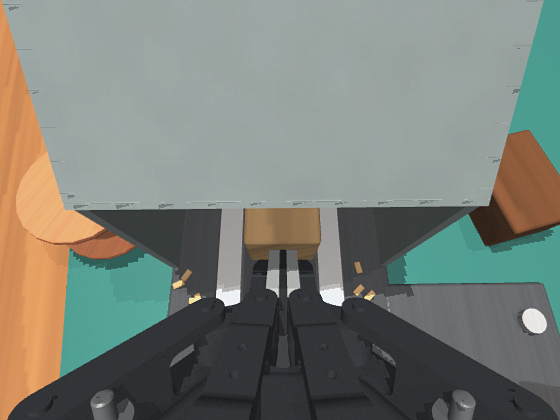

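The blank stands just inside the mouth (end at row ~245) with the fingertips on it. Force is rising with hardly any travel. I'll press somewhat harder to rule out a mere catch.

carry_out(
  rows=[
    [[0,0,0],[0.0008,0,0.0006],0],
    [[0,0,0],[0.0015,0,0.0013],0],
    [[0,0,0],[0.0022,0,0.002],0],
    [[0,0,0],[0.0022,0,0.002],0],
  ],
)

```text
time_s: 6.95
tool_pos: [538.2, -108.8, 46.4]
eef_rot: [-2.0, -1.672, -0.724]
force: [-6.8, -15.8, 10.7]
opening: 0.001
finger_force: 8.4
```

```bash
python3 - <<'E'
from h import *
st()
E
```

```text
t 6.95 tip fx [-7.467 -1.103 35.579] F fx [-16.785   3.925  10.683] open 0.0014354095510561414 tilt 39.63377716605447 J [ 0.874  0.976 -0.65   1.809 -0.234  0.663  0.441]
```

carry_out(
  rows=[
    [[0,0,0],[0.001,0,0.0008],0],
    [[0,0,0],[0.002,0,0.0016],0],
    [[0,0,0],[0.003,0,0.0025],0],
    [[0,0,0],[0.003,0,0.0025],0],
  ],
)

```text
time_s: 7.35
tool_pos: [538.4, -108.5, 46.0]
eef_rot: [-2.006, -1.672, -0.721]
force: [-9.9, -23.6, 18.1]
opening: -0.001
finger_force: 12.4
```

```bash
python3 - <<'E'
from h import *
st()
E
```

```text
t 7.35 tip fx [-7.202 -1.294 35.174] F fx [-24.965   5.678  18.107] open -0.0007709524972978566 tilt 39.387629189697066 J [ 0.871  0.974 -0.648  1.811 -0.234  0.658  0.438]
```

carry_out(
  rows=[
    [[0,0,0],[-0.004,0,-0.0034],0],
    [[0,0,0],[-0.008,0,-0.0067],0],
    [[0,0,0],[-0.014,0,-0.0115],0],
    [[0,0,0],[-0.0268,0,-0.0225],0],
    [[0,0,0],[-0.0268,0,-0.05],0],
    [[0,0,0],[-0.0268,0,-0.09],0],
    [[0,0,0],[-0.0268,0,-0.13],0],
    [[0,0,0],[-0.0268,0,-0.15],0],
    [[0,0,0],[-0.0268,0,-0.15],0],
    [[0,0,0],[-0.0268,0,-0.15],0],
  ],
)

```text
time_s: 8.35
tool_pos: [517.6, -213.0, 143.6]
eef_rot: [-1.987, -1.67, -0.725]
force: [-1.6, 1.3, 0.1]
opening: 0.004
finger_force: 0.0
```

```bash
python3 - <<'E'
from h import *
st()
cv2.imwrite("pics/w4.png",viewer.get_image("wrist")[:,:,::-1])
goal((-139,-107,170),0)
E
```

```text
t 8.35 tip fx [-113.516    1.191  132.927] F fx [0.986 1.816 0.115] open 0.004177135228159256 tilt 40.165006528450704 J [ 1.02   0.864 -0.651  1.642 -0.211  1.011  0.461]
turn [-0.003 -0.702  0.003] shift [ 0.013  0.108 -0.043]
```

View pics/w4.png

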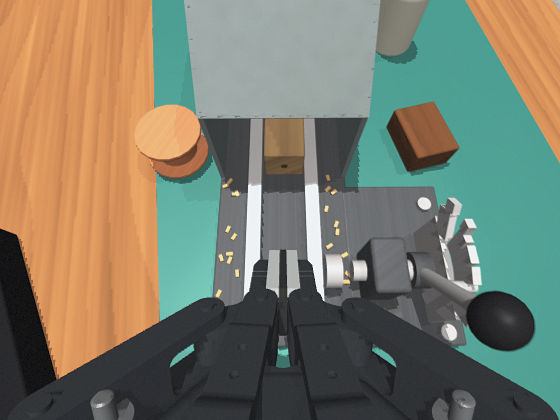

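The blank is inside the mouth (near top edge at row ~163), clear of the tool. The knob is at (501,320), and the loose things are undisturbed.

```bash
python3 - <<'E'
from h import *
print(wz((283,163),56),wz((284,173),38),wz((501,320),126))
E
```

```text
[-8.783  1.426 56.   ] [-8.926  0.528 38.   ] [-138.65  -108.359  126.   ]
```

carry_out(
  rows=[
    [[0,-0.1,0],[0,0.01,-0.03],0.3],
    [[0,-0.22,0],[0,0.03,-0.045],0.6],
    [[0,-0.34,0],[0.005,0.05,-0.045],0.6],
    [[0,-0.46,0],[0.01,0.07,-0.045],0.6],
    [[0,-0.58,0],[0.013,0.09,-0.045],0.6],
    [[0,-0.7,0],[0.013,0.108,-0.045],0.6],
    [[0,-0.7,0],[0.013,0.108,-0.045],0.6],
    [[0,-0.7,0],[0.013,0.108,-0.045],0.6],
    [[0,-0.7,0],[0.013,0.108,-0.045],0.6],
  ],
  force=25,
)

```text
time_s: 9.3
tool_pos: [619.7, -251.5, 185.3]
eef_rot: [-2.403, -2.018, 0.003]
force: [-0.7, -0.5, 0.1]
opening: 0.601
finger_force: 0.0
```

```bash
python3 - <<'E'
from h import *
st()
cv2.imwrite("pics/w5.png",viewer.get_image("wrist")[:,:,::-1])
goal((-139,-105,115),0)
E
```

```text
t 9.3 tip fx [-142.701 -106.024  171.263] F fx [-0.658  0.617  0.052] open 0.6010134717552523 tilt 0.21959132889072602 J [ 0.512  0.717 -0.292  1.427  0.222  1.034 -0.   ]
turn [-0.003 -0.    -0.001] shift [ 0.005 -0.001  0.057]
```

View pics/w5.png

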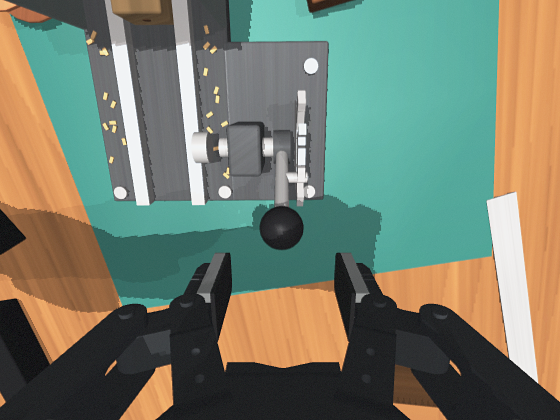

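The knob is at (282,228), centred between the jaws (pads at columns 218 and 350). Next I check that the blank did not come back on withdrawal, by comparing pictures.

```bash
python3 - <<'E'
from h import *
print("knob",wz((282,228),126))
o3=dict(tool_pos=[537.4,-109.2,46.7],eef_rot=[-1.996,-1.672,-.725])
o4=dict(tool_pos=[517.6,-213.0,143.6],eef_rot=[-1.987,-1.67,-.725])
for n,c,o in(("w3",235,o3),("w4",278,o4)):
    im=cv2.imread(f"pics/{n}.png").astype(int);col=im[:,c-5:c+5].mean(1) if n=="w4" else im[:,250:256].mean(1)
    a,b=(140,190) if n=="w4" else (205,275)
    print(n,[(i,int(col[i].sum())) for i in range(a,b,2)])
for q in (240,245,250):print(q,wz((283,q),56,o3)[0])
print("mouth w4",wz((283,118),112,o4)[0],"w3",wz((283,208),112,o3)[0])
E
```

```text
knob [-143.607 -106.008  126.   ]
w3 [(205, 457), (207, 483), (209, 359), (211, 364), (213, 362), (215, 366), (217, 365), (219, 363), (221, 365), (223, 366), (225, 366), (227, 367), (229, 367), (231, 363), (233, 365), (235, 365), (237, 366), (239, 366), (241, 359), (243, 350), (245, 244), (247, 246), (249, 214), (251, 220), (253, 225), (255, 236), (257, 226), (259, 224), (261, 193), (263, 184), (265, 159), (267, 150), (269, 145), (271, 165), (273, 142)]
w4 [(140, 347), (142, 344), (144, 345), (146, 351), (148, 356), (150, 356), (152, 356), (154, 357), (156, 270), (158, 223), (160, 223), (162, 232), (164, 238), (166, 218), (168, 245), (170, 248), (172, 255), (174, 212), (176, 202), (178, 202), (180, 200), (182, 202), (184, 200), (186, 202), (188, 200)]
240 -2.1186419848723848
245 -4.482075628642093
250 -6.8169332665532965
mouth w4 -7.691240464208194 w3 -8.147360134754164
```

carry_out(
  rows=[
    [[0,0,0],[0.002,0,0.02],0.6],
    [[0,0,0],[0.002,0,0.04],0.6],
    [[0,0,0],[0.002,0,0.055],0.6],
    [[0,0,0],[0.002,0,0.056],0.6],
    [[0,0,0],[0.002,0,0.056],0.3],
    [[0,0,0],[0.002,0,0.056],0.1],
    [[0,0,0],[0.002,0,0.056],0.1],
    [[0,0,0],[0.002,0,0.056],0.1],
    [[0,0,0],[0.002,0,0.056],0.1],
  ],
  force=25,
)

```text
time_s: 10.25
tool_pos: [619.1, -249.6, 131.6]
eef_rot: [-2.403, -2.018, 0.007]
force: [-5.9, -0.5, 2.2]
opening: 0.312
finger_force: 24.5
```

```bash
python3 - <<'E'
from h import *
st()
for i in range(1,11):
    a=-.5+i/10;print(i,92*(np.sin(a)+np.sin(.5)),92*(np.cos(a)-np.cos(.5)))
E
```

```text
t 10.25 tip fx [-141.015 -105.106  117.565] F fx [-1.521  5.769  2.192] open 0.31186882569498797 tilt 0.30676605291477915 J [ 0.502  0.771 -0.278  1.482  0.244  0.927 -0.022]
1 8.280662059190828 4.000015754351136
2 16.91929053874344 7.1533613056414564
3 25.829571118441045 9.428529467479937
4 34.92247522007849 10.802787511664082
5 44.10714955158667 11.262404306085706
6 53.291823883094864 10.802787511664082
7 62.3847279847323 9.428529467479937
8 71.29500856442992 7.1533613056414564
9 79.93363704398253 4.000015754351136
10 88.21429910317335 0.0
```

carry_out(
  rows=[
    [[0,0,0],[0.0083,0,-0.004],0.1],
    [[0,0,0],[0.0169,0,-0.0072],0.1],
    [[0,0,0],[0.0258,0,-0.0094],0.1],
    [[0,0,0],[0.0349,0,-0.0108],0.1],
    [[0,0,0],[0.0441,0,-0.0113],0.1],
    [[0,0,0],[0.0533,0,-0.0108],0.1],
    [[0,0,0],[0.0624,0,-0.0094],0.1],
    [[0,0,0],[0.0713,0,-0.0072],0.1],
    [[0,0,0],[0.0799,0,-0.004],0.1],
    [[0,0,0],[0.0882,0,0],0.1],
  ],
)

```text
time_s: 11.25
tool_pos: [634.1, -161.5, 131.6]
eef_rot: [-2.402, -2.018, 0.008]
force: [-8.3, -0.1, 3.3]
opening: 0.298
finger_force: 24.4
```

```bash
python3 - <<'E'
from h import *
st()
E
```

```text
t 11.25 tip fx [ -51.593 -104.518  117.606] F fx [-1.546  8.14   3.341] open 0.29835226216924826 tilt 0.3649956504495538 J [ 0.368  0.752 -0.272  1.524  0.237  0.904 -0.155]
```

carry_out(
  rows=[
    [[0,0,0],[0,0,0],0.1],
    [[0,0,0],[0,0,0],0.6],
    [[0,0,0],[0,0,0],0.6],
    [[0,0,0],[0,0,0],0.6],
    [[0,0,0],[0,0,-0.01],0.6],
    [[0,0,0],[0,0,-0.04],0.6],
    [[0,0,0],[-0.02,0,-0.08],0.6],
    [[0,0,0],[-0.04,0,-0.1],0.6],
    [[0,0,0],[-0.04,0,-0.1],0.6],
    [[0,0,0],[-0.04,0,-0.1],0.6],
  ],
)

```text
time_s: 12.25
tool_pos: [629.9, -201.6, 231.6]
eef_rot: [2.406, 2.019, 0.002]
force: [-0.5, 1.2, -0.4]
opening: 0.599
finger_force: 0.0
```

```bash
python3 - <<'E'
from h import *
st()
w=viewer.get_image("wrist");s=viewer.get_image("side")
a=cv2.resize(s[180:310,240:370],(420,420),interpolation=3)
cv2.imwrite("pics/f1.png",cv2.resize(np.hstack([w[:,100:460],a]),None,fx=1.02,fy=1.02)[:,:,::-1])
E
```

```text
t 12.25 tip fx [ -91.843 -107.53   217.568] F fx [ 1.097  0.714 -0.35 ] open 0.5993898341849362 tilt 0.08118568747402756 J [ 0.441  0.66  -0.297  1.4    0.201  1.11  -0.061]
```

View pics/f1.png

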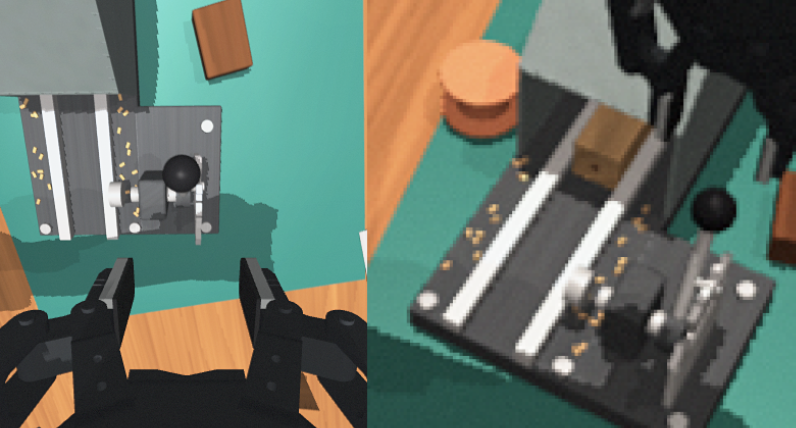

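The wrist half shows the knob at about (277,171) in full-picture pixels, leaning towards the guard. The side half shows the blank at the mouth, with the spool and offcut in place. Now to measure the throw against the bed screws.

```bash
python3 - <<'E'
from h import *
w=viewer.get_image("wrist");cv2.imwrite("pics/w6.png",w[:,:,::-1])
o6=sensors.get_obs();st()
o5=dict(tool_pos=[619.7,-251.5,185.3],eef_rot=[-2.403,-2.018,.003])
def blob(im,c,dark,rad):
    g=cv2.cvtColor(im,6);x,y=c;m=np.zeros_like(g);cv2.circle(m,c,rad,255,-1)
    b=((g<60) if dark else (g>190)).astype(np.uint8)&(m>0)
    if dark:b=cv2.morphologyEx(b,cv2.MORPH_OPEN,np.ones((11,11),np.uint8))
    n,l,s,ce=cv2.connectedComponentsWithStats(b.astype(np.uint8));i=1+s[1:,4].argmax();return ce[i],s[i]
i5=cv2.imread("pics/w5.png")
for n,im,o,k,ss in(("start",i5,o5,(282,228),((311,66),(225,192))),("now",w[:,:,::-1].copy(),o6,(277,171),((303,123),(231,223)))):
    c,s=blob(im,k,True,30);print(n,"knob",c,s,wz(c,126,o))
    for q in ss:
        c,s=blob(im,q,False,13);print("  screw",c,wz(c,22,o))
E
```

```text
t 12.4 tip fx [ -89.87  -106.617  215.441] F fx [ 0.36  -0.599  0.929] open 0.600419866519623 tilt 0.19254591693599887 J [ 0.439  0.662 -0.299  1.402  0.202  1.11  -0.061]
start knob [281.126 227.5  ] [ 260  207   43   42 1411] [-142.219 -105.389  126.   ]
  screw [310.551  65.438] [ -34.444 -129.801   22.   ]
  screw [224.402 191.607] [-146.939  -49.587   22.   ]
now knob [279.485 172.95 ] [262 156  36  36 963] [ -62.703 -104.373  126.   ]
  screw [304.954 125.972] [ -34.863 -129.651   22.   ]
  screw [233.07  225.521] [-146.766  -49.729   22.   ]
```

```bash
python3 - <<'E'
from h import *
o=sensors.get_obs();st()
for a in np.arange(.3,.61,.05):print(a+.5,-98.1+92*np.sin(a),wz((279.5,172.95),45+92*np.cos(a),o)[0])
goal((-60,-105,118),0)
E
```

```text
t 12.4 tip fx [ -89.87  -106.617  215.441] F fx [ 0.36  -0.599  0.929] open 0.600419866519623 tilt 0.19254591693599887 J [ 0.439  0.662 -0.299  1.402  0.202  1.11  -0.061]
0.8 -70.91214098715676 -61.232967145809006
0.85 -66.55340171409847 -61.54620506575348
0.8999999999999999 -62.27351250760415 -61.90551382963788
0.95 -58.08317086176682 -62.30999535267693
1.0 -53.99285044841332 -62.75863864171289
1.0499999999999998 -50.01277493837936 -63.2503223221721
1.0999999999999999 -46.152892447656754 -63.78381744091732
turn [-0.003 -0.002  0.004] shift [ 0.03  -0.001  0.097]
```

The lever stands at about 0.9 rad, so it slipped a little in the jaws. I'll grip again more firmly and add about 0.1 rad.

carry_out(
  rows=[
    [[0,0,0],[0.02,-0.001,0.03],0.6],
    [[0,0,0],[0.028,-0.001,0.06],0.6],
    [[0,0,0],[0.028,-0.001,0.085],0.6],
    [[0,0,0],[0.028,-0.001,0.097],0.6],
    [[0,0,0],[0.028,-0.001,0.097],0.6],
    [[0,0,0],[0.028,-0.001,0.097],0.2],
    [[0,0,0],[0.028,-0.001,0.097],0.1],
    [[0,0,0],[0.028,-0.001,0.097],0.1],
    [[0,0,0],[0.028,-0.001,0.097],0.1],
  ],
  force=60,
)

```text
time_s: 13.3
tool_pos: [631.9, -172.9, 135.4]
eef_rot: [-2.403, -2.019, 0.003]
force: [-4.5, 2.8, 3.4]
opening: 0.286
finger_force: 58.7
```

```bash
python3 - <<'E'
from h import *
st()
E
```

```text
t 13.3 tip fx [ -63.198 -104.399  121.39 ] F fx [1.92  4.954 3.372] open 0.28596751359741984 tilt 0.23618009793603031 J [ 0.389  0.749 -0.276  1.52   0.236  0.91  -0.136]
```

carry_out(
  rows=[
    [[0,0,0],[0.003,0,0.001],0.1],
    [[0,0,0],[0.006,0,0.0025],0.1],
    [[0,0,0],[0.009,0,0.004],0.1],
    [[0,0,0],[0.009,0,0.004],0.1],
    [[0,0,0],[0.009,0,0.004],0.6],
    [[0,0,0],[0.009,0,0.004],0.6],
    [[0,0,0],[0.009,0,0.004],0.6],
    [[0,0,0],[0.009,0,-0.03],0.6],
    [[0,0,0],[0,0,-0.07],0.6],
    [[0,0,0],[-0.03,0,-0.1],0.6],
  ],
)

```text
time_s: 14.3
tool_pos: [631.0, -198.4, 237.0]
eef_rot: [2.397, 2.03, 0.01]
force: [0.8, 0.6, 0.3]
opening: 0.598
finger_force: 0.0
```

carry_out(
  rows=[
    [[0,0,0],[0,0,0],0.6],
    [[0,0,0],[0,0,0],0.6],
    [[0,0,0],[0,0,0],0.6],
  ],
)

```text
time_s: 14.6
tool_pos: [628.2, -202.0, 232.9]
eef_rot: [-2.402, -2.021, 0.0]
force: [0.1, 0.6, -0.1]
opening: 0.601
finger_force: 0.0
```

```bash
cat > m.py <<'E'
from h import *
o=sensors.get_obs();w=viewer.get_image("wrist")[:,:,::-1].copy();st()
g=cv2.cvtColor(w,6);cv2.imwrite("pics/last.png",w)
b=cv2.morphologyEx((g<60).astype(np.uint8),cv2.MORPH_OPEN,np.ones((15,15),np.uint8))
n,l,s,ce=cv2.connectedComponentsWithStats(b)
for i in range(1,n):
    if 400<s[i,4]<2500 and abs(s[i,2]-s[i,3])<8 and abs(ce[i][0]-280)<60:
        print(ce[i],s[i]);
        for a in (.35,.4,.45,.5,.55,.6):print(a+.5,-98.1+92*np.sin(a),wz(ce[i],45+92*np.cos(a),o))
E
python3 m.py
```

```text
t 14.65 tip fx [ -92.189 -105.782  218.567] F fx [ 0.548 -0.109 -0.063] open 0.6004990741771871 tilt 0.1661103950854865 J [ 0.443  0.659 -0.3    1.4    0.201  1.115 -0.058]
```

```bash
cat > m.py <<'E'
from h import *
o=sensors.get_obs();w=viewer.get_image("wrist")[:,:,::-1].copy()
g=cv2.GaussianBlur(cv2.cvtColor(w,6),(5,5),0);cv2.imwrite("pics/last.png",w)
def k(img,lo,hi):
    m=np.zeros_like(img);m[lo:hi,240:320]=1
    b=cv2.morphologyEx(((img<45)&(m>0)).astype(np.uint8),cv2.MORPH_OPEN,cv2.getStructuringElement(2,(21,21)))
    n,l,s,ce=cv2.connectedComponentsWithStats(b)
    for i in range(1,n):print(ce[i],s[i])
    return ce[1]
print("w6");q=k(cv2.GaussianBlur(cv2.imread("pics/w6.png",0),(5,5),0),120,240)
print("now");c=k(g,120,240)
for a in (.35,.4,.45,.5,.55,.6):print(a+.5,-98.1+92*np.sin(a),wz(c,45+92*np.cos(a),o))
E
python3 m.py
python3 -c "
import cv2,numpy as np
a=cv2.imread('pics/last.png')[80:260,180:380]
b=cv2.imread('pics/w6.png')[80:260,180:380]
cv2.imwrite('pics/f2.png',cv2.resize(np.hstack([b,a]),None,fx=2,fy=2,interpolation=3))"
```

```text
w6Traceback (most recent call last):
  File "m.py", line 10, in <module>
    print("w6");q=k(cv2.GaussianBlur(cv2.imread("pics/w6.png",0),(5,5),0),120,240)
                  ~^^^^^^^^^^^^^^^^^^^^^^^^^^^^^^^^^^^^^^^^^^^^^^^^^^^^^^^^^^^^^^^
  File "m.py", line 9, in k
    return ce[1]
           ~~^^^
IndexError: index 1 is out of bounds for axis 0 with size 1
```

View pics/f2.png

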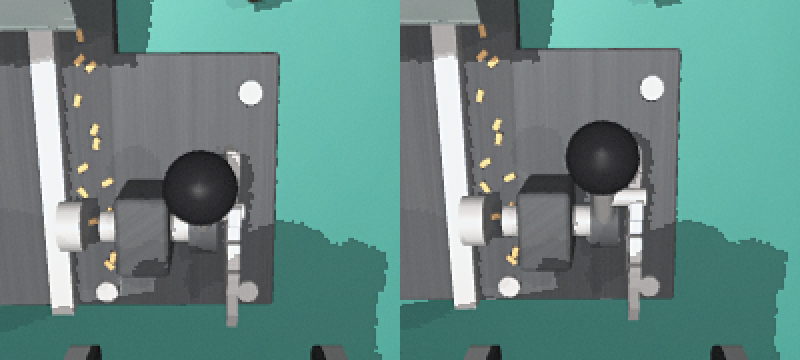

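The left half is before the second throw and the right half is now. The knob has gone from (280,174) to about (281,158.5), and the pin at (294,178) stands by the quadrant's locked notch.

```bash
python3 - <<'E'
from h import *
o=sensors.get_obs();st()
i=cv2.imread("pics/last.png",0)
def circ(f):
    g=cv2.medianBlur(cv2.imread(f,0),3)
    return cv2.HoughCircles(g[120:260,230:330],cv2.HOUGH_GRADIENT,1,30,param1=100,param2=12,minRadius=16,maxRadius=24)
for f in("last","w6","w5"):
    c=circ(f"pics/{f}.png");print(f,None if c is None else c[0][:2]+[230,120,0])
for rr in (157,158.5,160):
  for a in (.45,.5,.55):print(rr,a+.5,-98.1+92*np.sin(a),wz((281,rr),45+92*np.cos(a),o))
print("screw",wz((305.5,124),22,o))
E
```

```text
t 14.7 tip fx [ -92.187 -105.8    218.524] F fx [-0.464  0.398 -1.123] open 0.6001596023108575 tilt 0.16695548719355993 J [ 0.443  0.659 -0.3    1.4    0.201  1.115 -0.058]
last [[280.5 158.5  19. ]
 [257.5 190.5  17.8]]
w6 [[279.5 174.5  19. ]]
w5 [[281.5 226.5  22.3]
 [278.5 145.5  16.8]]
157 0.95 -58.08317086176681 [ -53.15  -104.699  127.841]
157 1.0 -53.99285044841332 [ -53.491 -104.685  125.738]
157 1.05 -50.012774938379344 [ -53.864 -104.669  123.432]
158.5 0.95 -58.08317086176681 [ -54.277 -104.702  127.841]
158.5 1.0 -53.99285044841332 [ -54.628 -104.688  125.738]
158.5 1.05 -50.012774938379344 [ -55.013 -104.672  123.432]
160 0.95 -58.08317086176681 [ -55.408 -104.705  127.841]
160 1.0 -53.99285044841332 [ -55.769 -104.691  125.738]
160 1.05 -50.012774938379344 [ -56.164 -104.675  123.432]
screw [ -35.432 -129.636   22.   ]
```

```bash
python3 -c "
from cell import order
print(order.close_job())"
```

```text
the job is handed in; nothing more can be done
None
```

The job is handed in at about 15 s: the blank came up solid against the stop at about 25 N, with no sign of it coming back when I withdrew. The lever measures about 0.99 rad, in the locked notch, after a second grip because the first throw stopped short at about 0.9. The spool and offcut looked undisturbed; I made no final check of the glue bottle or, after the second throw, of the blank.

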